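# Press a brass urn onto the engraver's taper

## Task

Get the small brass urn ready for engraving: pick it up as it stands, mouth down, set its mouth over the stout rubber-ribbed taper and press it straight down until its rim is fully home on the taper's wooden collar, so that the ribs grip it. Let go and leave it upright there.

Things in the scene. Friction and masses are not known exactly. Their poses are not given: they have to be found in the camera images.
- urn: Small brass urn, loose, 80 mm tall, 0.1 kg, upside down: mouth on the bench, flat closed foot up. Round straight body 56 mm wide from 30 to 74 mm above the rim: grip there from above, any yaw; 43 mm neck and 49 mm rim below. Bore 38 mm wide at the rim, 34 mm at 16 mm inside, then wider; hollow 50 mm deep. Origin: centre of the rim; z up to the foot. May be pushed down by the foot or in the grip.
- stout_seat (a point): Centre of the top face of the round dark collar (64 mm wide, top 30 mm above the bench) of the holder with the stout taper; z up. The holder is fixed: a 100 mm square wooden plate, 16 mm thick, the collar, and an upright pale taper with six black springy rubber ribs, 42 mm wide over them at the collar, 34 mm at 32 mm up. Here the rim must come to rest.
- stout_nose (a point): Centre of the stout taper's blunt 14 mm nose, 44 mm above the collar's top. Once over it, the urn meets the ribs with its rim about 15 mm above the collar and hangs up 7 to 13 mm short if only let go; a straight push growing to about 15 N (20 N at most) brings it home, and the ribs' friction then holds it.
- big_urn: Bystander, not to be used: the bigger brass urn, 74 mm wide, 96 mm tall, also upside down. Origin: centre of its underside. Other bystanders nearby: a round pot 60 mm tall, mouth up; a 54 mm lid with a knob; and a second holder, on the same kind of plate, with a slim taper (20 mm wide at the collar, 58 mm tall). The two holders may stand either way round.
Mind the look-alikes: they are no part of the job. Leave any red look-alike of the urn alone. Leave any green look-alike of the part that bears stout_seat alone.

How it is judged:
At the end, for the whole second after the job is handed in: The small urn is on the stout taper, its rim within 5 mm of the collar's top and within 10 mm of its centre, upright within 10 degrees, mouth down, at rest (z of urn in the frame of stout_seat between -0.005 and 0.005 m and horizontal distance between urn and stout_seat below 0.01 m and angle between urn's own z axis and vertical below 0.175 rad and linear speed of urn below 0.02 m/s); the robot touches nothing.
It also fails if it takes over 38 s, if anything falls off the work surface, if the arm or the gripper's body presses on something with over 40 N, if the wrist force passes 120 N, or if a joint passes its speed limit or range.

## Robot

A 7-joint arm with a two-finger parallel gripper is mounted at the origin on the work surface. World frame = base frame: x ahead of the robot, y to its left, z up, the work surface at z = 0. Lengths are in m, angles in rad, forces in N, time in s.
With the tool pointing down it reaches from about 0.425 to 0.875 m from the base axis. Payload 4.7 kg.
Tool frame: the origin (TCP) lies at the very end of the fingers, on their centre line; the grasp point (between the pads) lies 19 mm behind it; z points along the fingers, y is the direction in which the jaws open and shut (so a half turn about z gives the same grasp; the last joint's range is limited). The gripper opens to 87 mm and grips with 3 to 60 N. Pads are 19 mm wide; open, the fingers measure 117 mm over their backs; the gripper's body (75 mm by 190 mm) begins 51 mm behind the grasp point.
Start: joints at [1.289, 0.321, -0.07, 1.45, 0.023, 1.371, -0.057], TCP at [0.189, -0.622, 0.223] pointing down, gripper open.
Joint ranges: [-2.86, 2.86], [-0.3, 2.09], [-1.38, 1.24], [0.06, 2.45], [-1.56, 4.7], [0.09, 2.05], [-2.69, 2.69]. Speed limits (rad/s): [2.57, 2.57, 3.14, 3.14, 3.14, 3.14, 3.14].

## Interface

Orientations are given as a rotation vector (axis times angle).
In Python, from bench import ctrl gives the robot as it stands. The module is installed in compiled form; this text tells all that it offers.
- The arm moves only by the tool move_arm, never from a script. Its arguments are lists of equal length, an entry for each row: "dp": the shift along the tool's x, y, z in units of 30 mm (1.0 is 30 mm), a list of three; "turn": the turn about the tool's z in units of 5 degrees (1.0 is 5 degrees); "jaw": the opening, from -1 (shut) to 1 (fully open). A call has 1 to 5 rows; each row is the pose to reach, as a shift and turn from the pose commanded when the call began, along the tool's axes at that moment; what a row does not reach only later rows make up. A row lasts 1/10 s, in which the tool goes at most 50 mm and 8.59 degrees, less where a joint would pass 70% of its speed; a pose out of reach is approached as far as the arm can. A call with a gripper value outside its range is refused whole. The fingers move at their own pace and stop on an object; "grip_force" is the grip in N (left out, the last holds). Time passes only in rows, so rows that repeat a pose let the fingers close. It gives the time, the measured TCP pose, the force and the opening at its end, in the units of the state.
- ctrl.get_state(): the state, without advancing time (a new reading comes with each control period).
- ctrl.get_image(name): name is "side" or "top" or "wrist"; returns the picture (480x640x3 uint8, red, green, blue); there is no depth.
- ctrl.camera_info(name): a dict with "intrinsics" (3x3 intrinsics, pixels), "extrinsics" (4x4, takes a point from world to camera coordinates). Camera axes: x right, y up, looking along -z (the intrinsics and any distortion apply to the point x, -y, -z); pixel columns grow to the right and rows downward; lengths in m; the calibration is good to about 2 mm. A picture is of the moment at which its call begins: read the wrist's pose just before it. camera_info takes no time and is no camera call; for the wrist camera it gives the pose at the moment of the call.
- ctrl.close_job(): hands the job in, once; it reports no verdict.
Trained networks look in the newest picture that a camera, given by its name, has taken for a name from the list of things; names that differ only in an ending like _2 or _b are one class to them, and where a whole thing is asked for, a point or a joint stands for the part that bears it (a point fixed in the world has none). Each returns a list of dicts, best first, with "confidence" (0 to 1); they miss things now and then, are a little off and sometimes report something else, mostly with a low value. They report only what shows in the picture. A call takes as long as a camera call. They do not tell look-alikes from the thing itself.
- ctrl.look_for(camera, target): "rect" ([centre column, centre row, width, height] in pixels, round what is visible of it).
- ctrl.masks_of(camera, target): "region" (480x640 bool, what is visible of it) and "rect" ([centre column, centre row, width, height] in pixels, round what is visible of it).
The state is a dict: "time": time; "joint_positions": joint angles; "qd": joint speeds; "joint_torque": joint torques, N m; "position": TCP position; "tool_rot": TCP orientation; "ft_force": force on the tool from outside, world axes, zero at the start; "torque": the same for the moment, N m; "grip_width": opening from 0.0 (shut) to 1.0 (fully open).
Only numpy, scipy, OpenCV 4.12 (cv2) and the standard library are available. Lean on these libraries where they do the work, as an engineer would, in place of code of your own. Each camera call takes 0.05 s, during which the arm holds its last target. There are 200 camera calls.

## Working session

There is one attempt and no reset: what is moved stays moved. The work goes in short steps, Python scripts to look and compute and a tool call to move; the robot and the scene stay as the last step left them, time stands still between calls to the robot, and variables do not carry over. Pictures are saved under pics/ and viewed, about 8 in all and at most 12, crops included, and the job is handed in when it is done.

Besides the shell and the picture viewer there is one more tool, called in YAML: its name, and indented under it one key for each argument. move_arm: Moves the arm, as the interface text tells. Its arguments: {"type":"object","properties":{"dp":{"type":"array","items":{"type":"array","items":{"type":"number"}}},"turn":{"type":"array","items":{"type":"number"}},"jaw":{"type":"array","items":{"type":"number"}},"grip_force":{"type":"number"}},"required":["dp","turn","jaw"]}

```bash
mkdir -p pics; cat > h.py <<'E'
import numpy as np,cv2
from bench import ctrl
from scipy.spatial.transform import Rotation as R
def ray(cam,u,v,z,info=None):
    i=info or ctrl.camera_info(cam);K=np.array(i["intrinsics"]);E=np.array(i["extrinsics"])
    d=np.linalg.inv(K)@[u,v,1];d=np.array([d[0],-d[1],-d[2]])
    Rt=E[:3,:3].T;c=-Rt@E[:3,3];d=Rt@d
    return c+d*(z-c[2])/d[2]
def proj(cam,p,info=None):
    i=info or ctrl.camera_info(cam);K=np.array(i["intrinsics"]);E=np.array(i["extrinsics"])
    q=E[:3,:3]@np.array(p)+E[:3,3];q=K@[q[0],-q[1],-q[2]];return q[:2]/q[2]
def save(cam,n):
    im=ctrl.get_image(cam);cv2.imwrite(f"pics/{n}.png",im[:,:,::-1]);return im
E
python3 - <<'E'
from h import *
s=ctrl.get_state();print(s["position"],s["tool_rot"],s["time"])
for c in("top","side"):
    im=save(c,c+"0");i=ctrl.camera_info(c);print(c,i.keys(),np.round(i["intrinsics"],1).tolist(),np.round(i["extrinsics"],3).tolist())
    for t in("urn","stout_seat","stout_nose","big_urn"):
        for d in ctrl.look_for(c,t):print(t,round(d["confidence"],2),np.round(d["rect"]),ray(c,*d["rect"][:2],.05).round(3))
print(ctrl.get_state()["time"])
a=cv2.imread("pics/top0.png");b=cv2.imread("pics/side0.png")
cv2.imwrite("pics/both.png",cv2.resize(np.vstack([a,b]),None,fx=.625,fy=.625))
E
```

```text
[ 0.18923912 -0.62126414  0.22143272] [-3.10541608e+00 -4.62708130e-01  6.10018224e-04] 0.0
top dict_keys(['intrinsics', 'extrinsics']) [[471.3, 0.0, 319.4], [0.0, 471.3, 233.5], [0.0, 0.0, 1.0]] [[0.165, -0.986, -0.001, -0.108], [0.965, 0.161, 0.205, -0.538], [-0.202, -0.035, 0.979, -0.774], [0.0, 0.0, 0.0, 1.0]]
urn 0.77 [252. 279.  31.  37.] [0.452 0.084 0.05 ]
urn 0.75 [207. 326.  42.  32.] [0.359 0.144 0.05 ]
stout_seat 0.59 [503. 174.  67.  59.] [ 0.715 -0.329  0.05 ]
stout_nose 0.94 [501. 175.  68.  61.] [ 0.712 -0.326  0.05 ]
stout_nose 0.56 [396. 197.  52.  48.] [ 0.639 -0.143  0.05 ]
big_urn 0.75 [396. 197.  56.  48.] [ 0.639 -0.142  0.05 ]
big_urn 0.69 [359. 303.  49.  52.] [ 0.441 -0.105  0.05 ]
side dict_keys(['intrinsics', 'extrinsics']) [[501.3, 0.0, 323.3], [0.0, 501.3, 245.6], [0.0, 0.0, 1.0]] [[-0.812, -0.583, -0.001, 0.433], [0.417, -0.583, 0.698, -0.297], [-0.408, 0.566, 0.717, -0.759], [0.0, 0.0, 0.0, 1.0]]
urn 0.64 [360. 376.  40.  53.] [0.353 0.151 0.05 ]
urn 0.63 [338. 318.  30.  47.] [0.444 0.08  0.05 ]
stout_seat 0.8 [341. 159.  58.  41.] [ 0.697 -0.299  0.05 ]
stout_seat 0.59 [319. 213.  54.  48.] [ 0.627 -0.118  0.05 ]
stout_nose 0.78 [317. 215.  60.  48.] [ 0.628 -0.11   0.05 ]
stout_nose 0.74 [339. 157.  53.  45.] [ 0.705 -0.305  0.05 ]
big_urn 0.94 [395. 255.  43.  56.] [ 0.438 -0.106  0.05 ]
0.5
```

View pics/top0.png

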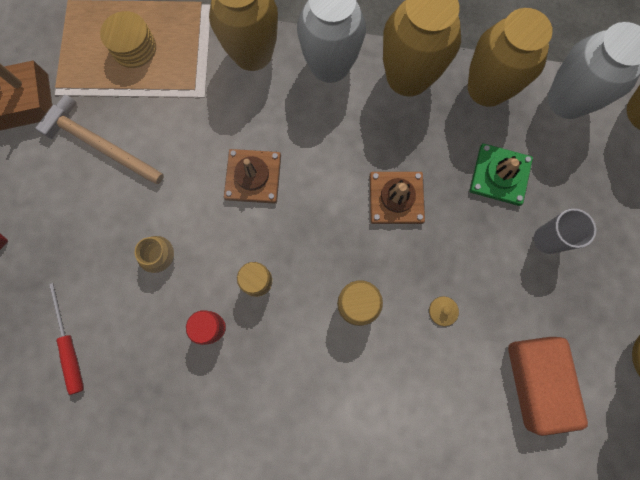

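View pics/side0.png

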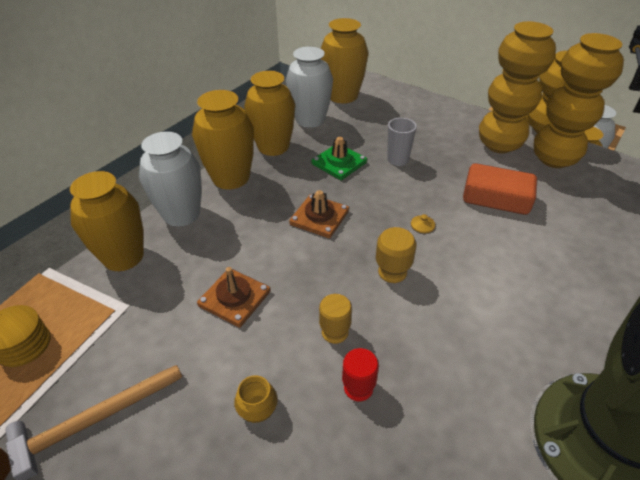

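```bash
python3 - <<'E'
from h import *
print("foot",ray("top",254.5,278,.08),ray("side",336,303,.08))
print("nose",ray("top",403,188,.074),ray("side",319.5,192.5,.074))
print("plate",ray("top",397.5,198,.016),ray("side",320,215,.016))
print("stack base",ray("side",505,148,0),ray("side",560,162,0),ray("top",640,380,0))
print("brick",ray("top",548,385,.04),"vase",ray("top",430,5,.2))
s=ctrl.get_state();M=R.from_rotvec(s["tool_rot"]).as_matrix();print(M.round(3))
i=ctrl.camera_info("wrist");print(np.round(i["intrinsics"],1).tolist());E=np.array(i["extrinsics"]);print("cam",(-E[:3,:3].T@E[:3,3]).round(3),E[:3,:3].round(2))
for t in([.45,-.3,.22],[.45,.083,.2]):
  print(M.T@(np.array(t)-s["position"])/.03)
E
```

```text
foot [0.45084691 0.0757246  0.08      ] [0.45191176 0.07548019 0.08      ]
nose [ 0.64973798 -0.14993252  0.074     ] [ 0.64869865 -0.14824637  0.074     ]
plate [ 0.64824394 -0.14981138  0.016     ] [ 0.64435776 -0.14344066  0.016     ]
stack base [ 0.41717722 -0.64296172  0.        ] [ 0.28291024 -0.66499709  0.        ] [ 0.39313712 -0.61751268  0.        ]
brick [ 0.35895465 -0.43913917  0.04      ] vase [ 0.91912939 -0.13674598  0.2       ]
[[ 0.957  0.292 -0.   ]
 [ 0.292 -0.957 -0.   ]
 [-0.     0.    -1.   ]]
[[356.1, 0.0, 309.7], [0.0, 356.1, 235.1], [0.0, 0.0, 1.0]]
cam [ 0.254 -0.602  0.385] [[ 0.29 -0.96 -0.  ]
 [ 0.93  0.28 -0.25]
 [ 0.23  0.07  0.97]]
[11.43461573 -7.72795027  0.0842333 ]
[ 15.15666621 -19.9400241    0.75042792]
```

move_arm:
  dp:
    - [0,-1.4,-0.7]
    - [0,-2.8,-1.4]
    - [0,-4.2,-2]
    - [0.5,-5.5,-2]
    - [1.5,-6.5,-2]
  turn: [0,0,0,0,0]
  jaw: [1,1,1,1,1]

```text
time: 1.0
position: [0.1734, -0.4214, 0.2836]
tool_rot: [3.106, 0.455, -0.001]
ft_force: [0.8, 0.1, 0.5]
grip_width: 0.999
```

move_arm:
  dp:
    - [1.4,-0.6,0]
    - [2.8,-1.2,0]
    - [4.2,-1.8,0]
    - [5.6,-2.4,0]
    - [7,-3,0]
  turn: [0,0,0,0,0]
  jaw: [1,1,1,1,1]

```text
time: 1.5
position: [0.3515, -0.2734, 0.283]
tool_rot: [3.106, 0.462, 0.001]
ft_force: [0.7, -0.6, -0.5]
grip_width: 1.001
```

move_arm:
  dp:
    - [0.8,-1.3,0]
    - [1.6,-2.6,0]
    - [2.5,-3.9,0]
    - [3.3,-5.2,0]
    - [4.1,-6.5,0]
  turn: [0,0,0,0,0]
  jaw: [1,1,1,1,1]

```text
time: 2.0
position: [0.4113, -0.0505, 0.2828]
tool_rot: [3.106, 0.463, 0.001]
ft_force: [0.3, 0.7, -0.4]
grip_width: 0.997
```

move_arm:
  dp:
    - [0.8,-1.2,0.5]
    - [1.6,-2.4,1.2]
    - [2.5,-3.7,2]
    - [2.5,-3.7,2.7]
    - [2.5,-3.7,2.7]
  turn: [0,0,0,0,0]
  jaw: [1,1,1,1,1]

```text
time: 2.5
position: [0.4485, 0.0769, 0.1993]
tool_rot: [-3.105, -0.469, 0.007]
ft_force: [-0.3, -0.4, 0.1]
grip_width: 1.0
```

```bash
cat > see.py <<'E'
import sys
from h import *
s=ctrl.get_state();i=ctrl.camera_info("wrist");save("wrist",sys.argv[1])
M=R.from_rotvec(s["tool_rot"]).as_matrix();print(s["time"],s["position"].round(4) if hasattr(s["position"],"round") else s["position"],M.round(3).tolist(),np.round(s["joint_positions"],2),s["ft_force"],s["grip_width"])
for t in("urn","stout_nose"):
    for d in ctrl.look_for("wrist",t):print(t,round(d["confidence"],2),np.round(d["rect"]),ray("wrist",*d["rect"][:2],.08,i).round(3))
print("urnpix",proj("wrist",[.451,.0756,.08],i))
print("dp to urn",M.T@(np.array([.451,.0756,.037])-s["position"])/.03)
E
python3 see.py w1
```

```text
2.5 [0.4485 0.0769 0.1993] [[0.955, 0.295, -0.005], [0.295, -0.955, 0.0], [-0.004, -0.002, -1.0]] [ 0.81 -0.08 -0.98  1.91 -0.07  1.28 -1.41] [-0.26550512 -0.36292724  0.10711612] 1.0001638404526116
urn 0.68 [212. 289.  72.  78.] [0.374 0.141 0.08 ]
urn 0.56 [310. 221.  66.  64.] [0.455 0.08  0.08 ]
stout_nose 0.6 [590.  74.  99. 136.] [ 0.621 -0.084  0.08 ]
urnpix [313.0206599  227.38045801]
dp to urn [0.09076906 0.0760108  5.41070158]
```

View pics/w1.png

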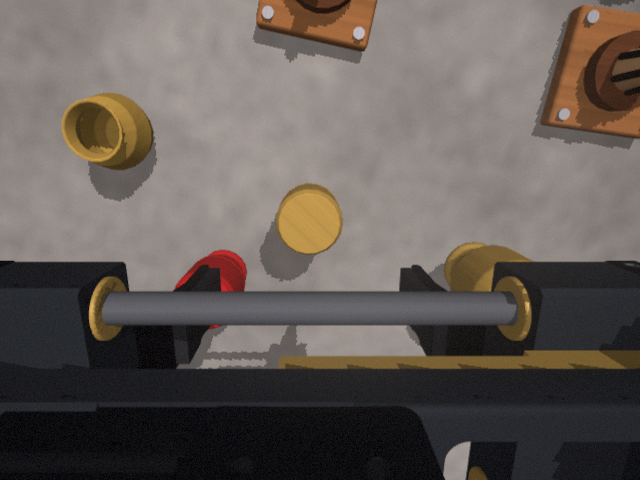

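move_arm:
  dp:
    - [0.18,0,1.3]
    - [0.18,0,2.6]
    - [0.18,0,3.9]
    - [0.18,0,4.8]
    - [0.18,0,5.4]
  turn: [0,0,0,0,0]
  jaw: [1,1,1,1,1]

```text
time: 3.15
position: [0.4556, 0.0752, 0.0384]
tool_rot: [3.107, 0.458, -0.002]
ft_force: [-1.1, 0.6, 0.2]
grip_width: 1.0
```

move_arm:
  dp:
    - [0,0,0]
    - [0,0,0]
    - [0,0,0]
    - [0,0,0]
    - [0,0,0]
  turn: [0,0,0,0,0]
  jaw: [0.2,-0.2,-0.4,-0.4,-0.4]
  grip_force: 25

```text
time: 3.65
position: [0.4566, 0.0771, 0.0406]
tool_rot: [3.106, 0.462, 0.003]
ft_force: [-0.3, 0.7, 4.5]
grip_width: 0.644
```

move_arm:
  dp:
    - [0,0,0]
    - [0,0,0]
    - [0,0,0]
    - [0,0,0]
    - [0,0,0]
  turn: [0,0,0,0,0]
  jaw: [-0.4,-0.4,-0.4,-0.4,-0.4]

```text
time: 4.15
position: [0.4566, 0.0771, 0.0405]
tool_rot: [3.106, 0.463, 0.002]
ft_force: [-0.9, 0.0, 6.4]
grip_width: 0.647
```

move_arm:
  dp:
    - [0,0,-0.6]
    - [0,0,-1.8]
    - [0,0,-3]
    - [0,0,-4.2]
    - [0,0,-5]
  turn: [0,0,0,0,0]
  jaw: [-0.4,-0.4,-0.4,-0.4,-0.4]

```text
time: 4.65
position: [0.4563, 0.0774, 0.1919]
tool_rot: [3.106, 0.463, 0.004]
ft_force: [1.7, -0.3, -1.4]
grip_width: 0.646
```

```bash
python3 - <<'E'
from h import *
s=ctrl.get_state();M=R.from_rotvec(s["tool_rot"]).as_matrix();print(s["time"],s["position"],s["ft_force"],s["grip_width"])
im=save("side","s1");save("top","t1")
u,v=proj("side",s["position"]).astype(int);print(u,v)
cv2.imwrite("pics/s1c.png",cv2.resize(im[max(0,v-120):v+120,max(0,u-160):u+160,::-1],None,fx=2,fy=2))
print("dp to nose",M.T@(np.array([.649,-.149,s["position"][2]])-s["position"])/.03)
E
```

```text
4.65 [0.45628737 0.07738558 0.19186328] [ 1.68776236 -0.32915912 -1.35938138] 0.6455041126670048
334 257
dp to nose [3.94170235 9.0924061  0.02598805]
```

View pics/s1c.png

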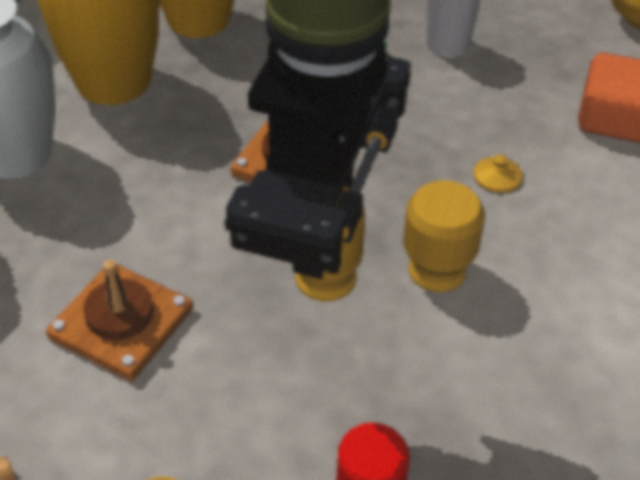

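move_arm:
  dp:
    - [0.55,1.3,0]
    - [1.1,2.6,0]
    - [1.7,3.9,0]
    - [2.25,5.2,0]
    - [2.8,6.5,0]
  turn: [0,0,0,0,0]
  jaw: [-0.4,-0.4,-0.4,-0.4,-0.4]

```text
time: 5.25
position: [0.593, -0.0863, 0.1873]
tool_rot: [-3.106, -0.463, 0.004]
ft_force: [-0.2, 0.2, -0.4]
grip_width: 0.646
```

move_arm:
  dp:
    - [0.5,1.2,0]
    - [0.9,2.1,0]
    - [1.15,2.6,0]
    - [1.15,2.6,0]
    - [1.15,2.6,0]
  turn: [0,0,0,0,0]
  jaw: [-0.4,-0.4,-0.4,-0.4,-0.4]

```text
time: 5.75
position: [0.6477, -0.1483, 0.1878]
tool_rot: [-3.105, -0.464, 0.004]
ft_force: [-0.4, 1.1, -0.4]
grip_width: 0.643
```

```bash
python3 - <<'E'
from h import *
print("rim offset est at lift",ray("side",338,275,.151),"tcp .4563 .0774")
s=ctrl.get_state();M=R.from_rotvec(s["tool_rot"]).as_matrix();p=np.array(s["position"]);print(s["time"],p,s["ft_force"],s["grip_width"],np.round(s["joint_positions"],2))
im=save("side","s2");tm=save("top","t2")
a=[]
for c,m in(("side",im),("top",tm)):
    u,v=proj(c,[.649,-.149,.09]).astype(int);print(c,u,v,"rim",proj(c,[p[0],p[1],p[2]-.0405]),"nose",proj(c,[.649,-.149,.074]))
    a.append(cv2.resize(m[v-75:v+75,u-65:u+65,::-1],None,fx=3,fy=3,interpolation=cv2.INTER_CUBIC))
cv2.imwrite("pics/c2.png",np.hstack(a))
E
```

```text
rim offset est at lift [0.45072686 0.07371672 0.151     ] tcp .4563 .0774
5.75 [ 0.64770456 -0.14833661  0.18779151] [-0.423132    1.06008858 -0.4405584 ] 0.6431677787820669 [ 0.8   0.5  -0.86  1.43  0.38  1.38 -1.34]
side 319 186 rim [319.67649128 164.29242527] nose [319.59451508 192.25928421]
top 404 185 rim [409.73341547 175.3549341 ] nose [402.41826756 188.31382633]
```

View pics/c2.png

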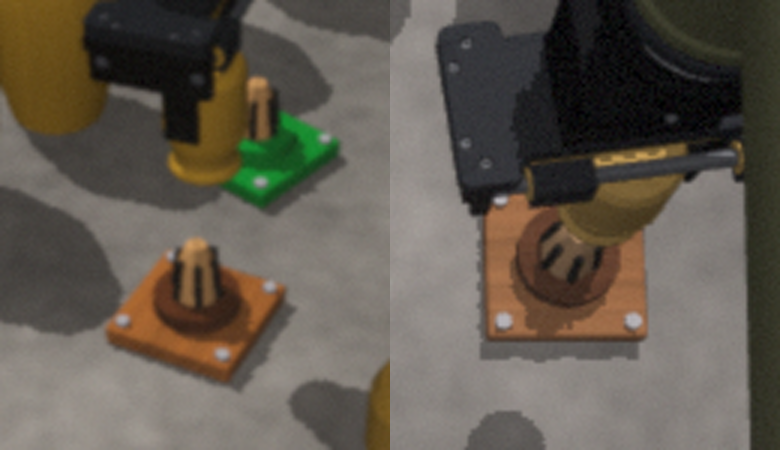

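move_arm:
  dp:
    - [0.17,0.03,0.5]
    - [0.17,0.03,1.2]
    - [0.17,0.03,1.9]
    - [0.17,0.03,2.2]
    - [0.17,0.03,2.2]
  turn: [0,0,0,0,0]
  jaw: [-0.4,-0.4,-0.4,-0.4,-0.4]

```text
time: 6.35
position: [0.6524, -0.1483, 0.1215]
tool_rot: [-3.106, -0.464, 0.005]
ft_force: [-0.2, -0.3, -1.1]
grip_width: 0.647
```

```bash
cat > c.py <<'E'
import sys
from h import *
s=ctrl.get_state();p=np.array(s["position"]);print(s["time"],p,s["ft_force"],s["grip_width"])
a=[]
for c in("side","top"):
    m=ctrl.get_image(c)
    u,v=proj(c,[.649,-.149,.07]).astype(int);print(c,"origin",u-65,v-75,"rim",proj(c,[p[0],p[1],p[2]-.0405]))
    a.append(cv2.resize(m[v-75:v+75,u-65:u+65,::-1],None,fx=3,fy=3,interpolation=cv2.INTER_CUBIC))
cv2.imwrite(f"pics/{sys.argv[1]}.png",np.hstack(a))
E
python3 c.py c3
```

```text
6.35 [ 0.65243462 -0.14829892  0.12152433] [-0.24813357 -0.25326656 -1.13245212] 0.6473526379042086
side origin 254 118 rim [318.04966966 189.22937136]
top origin 337 113 rim [402.96461796 185.18073704]
```

View pics/c3.png

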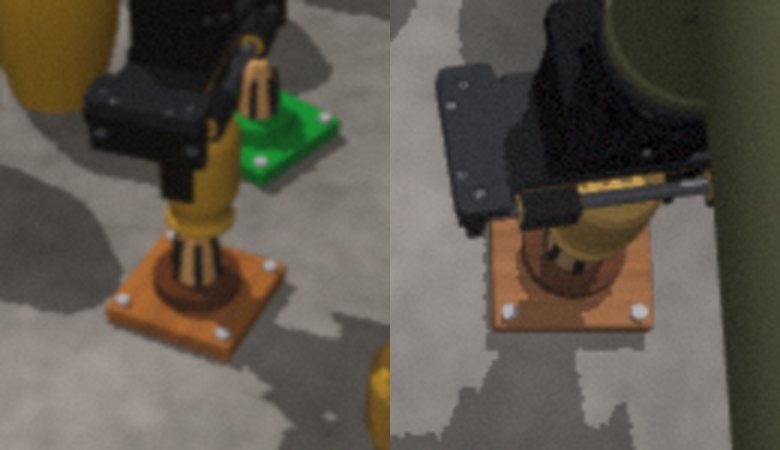

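move_arm:
  dp:
    - [0.06,-0.02,0.0]
    - [0.06,-0.02,0.3]
    - [0.06,-0.02,0.6]
    - [0.06,-0.02,0.9]
    - [0.06,-0.02,1.1]
  turn: [0,0,0,0,0]
  jaw: [-0.4,-0.4,-0.4,-0.4,-0.4]
  grip_force: 45

```text
time: 6.95
position: [0.655, -0.1479, 0.0892]
tool_rot: [-3.107, -0.463, 0.001]
ft_force: [0.8, -0.7, 0.8]
grip_width: 0.636
```

move_arm:
  dp:
    - [0,0,0.1]
    - [0,0,0.2]
    - [0,0,0.3]
    - [0,0,0.35]
    - [0,0,0.35]
  turn: [0,0,0,0,0]
  jaw: [-0.4,-0.4,-0.4,-0.4,-0.4]

```text
time: 7.45
position: [0.6558, -0.1482, 0.0808]
tool_rot: [3.106, 0.462, 0.002]
ft_force: [-0.8, -2.0, 4.0]
grip_width: 0.64
```

move_arm:
  dp:
    - [0,0,0.07]
    - [0,0,0.14]
    - [0,0,0.2]
    - [0,0,0.2]
    - [0,0,0.2]
  turn: [0,0,0,0,0]
  jaw: [-0.4,-0.4,-0.4,-0.4,-0.4]

```text
time: 7.95
position: [0.6562, -0.1481, 0.0761]
tool_rot: [3.106, 0.462, 0.003]
ft_force: [-1.6, -1.7, 9.0]
grip_width: 0.639
```

move_arm:
  dp:
    - [0,0,0.05]
    - [0,0,0.1]
    - [0,0,0.15]
    - [0,0,0.15]
    - [0,0,0.15]
  turn: [0,0,0,0,0]
  jaw: [-0.4,-0.4,-0.4,-0.4,-0.4]

```text
time: 8.45
position: [0.6566, -0.1479, 0.0728]
tool_rot: [3.105, 0.462, 0.004]
ft_force: [-3.1, -1.2, 13.8]
grip_width: 0.642
```

move_arm:
  dp:
    - [-0.06,0,0.04]
    - [-0.06,0,0.08]
    - [-0.06,0,0.12]
    - [-0.06,0,0.12]
    - [-0.06,0,0.12]
  turn: [0,0,0,0,0]
  jaw: [-0.4,-0.4,-0.4,-0.4,-0.4]

```text
time: 8.95
position: [0.6563, -0.1481, 0.0707]
tool_rot: [3.105, 0.462, 0.009]
ft_force: [-1.9, -0.9, 18.5]
grip_width: 0.64
```

move_arm:
  dp:
    - [-0.03,0,0.05]
    - [-0.03,0,0.1]
    - [-0.03,0,0.1]
  turn: [0,0,0]
  jaw: [-0.4,-0.4,-0.4]

```text
time: 9.25
position: [0.6563, -0.1481, 0.0705]
tool_rot: [3.104, 0.462, 0.012]
ft_force: [-5.6, -0.5, 30.3]
grip_width: 0.641
```

```bash
python3 c.py c4
```

```text
9.25 [ 0.65631054 -0.14808273  0.07051158] [-5.55164053 -0.45950334 30.31561398] 0.640934176113159
side origin 254 118 rim [316.75979135 206.88980099]
top origin 337 113 rim [398.36652002 191.59765452]
```

View pics/c4.png

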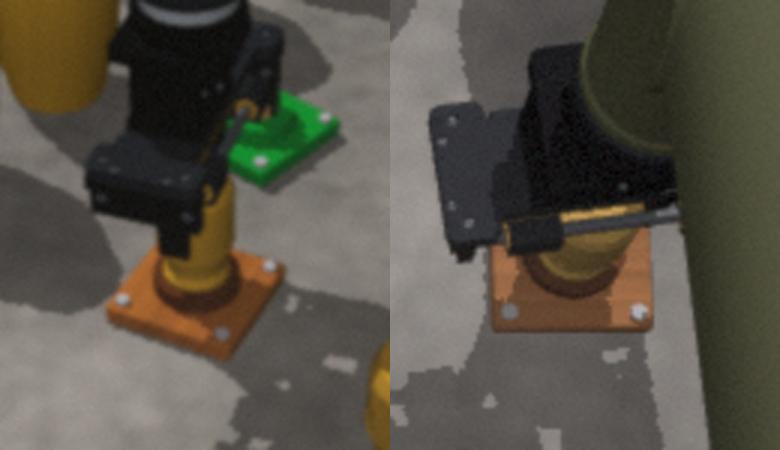

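The height stopped at 0.0705, exactly rim-on-collar, while the force jumped to 30 N. The picture shows the rim on the dark collar. Next I'll unload, release and retreat.

move_arm:
  dp:
    - [0,0,-0.15]
    - [0,0,-0.25]
    - [0,0,-0.25]
  turn: [0,0,0]
  jaw: [-0.4,-0.4,-0.4]

```text
time: 9.65
position: [0.6547, -0.1485, 0.0711]
tool_rot: [3.107, 0.463, 0.007]
ft_force: [4.4, -0.6, 2.4]
grip_width: 0.639
```

move_arm:
  dp:
    - [0,0,0]
    - [0,0,0]
    - [0,0,0]
    - [0,0,0]
    - [0,0,0]
  turn: [0,0,0,0,0]
  jaw: [0.6,1,1,1,1]

```text
time: 10.15
position: [0.6521, -0.1484, 0.0699]
tool_rot: [-3.107, -0.463, 0.002]
ft_force: [0.9, -0.1, -0.3]
grip_width: 0.968
```

move_arm:
  dp:
    - [0,0,-0.6]
    - [0,0,-1.8]
    - [0,0,-3.2]
    - [0,0,-4.6]
    - [0,0,-6]
  turn: [0,0,0,0,0]
  jaw: [1,1,1,1,1]

```text
time: 10.65
position: [0.6526, -0.1481, 0.2538]
tool_rot: [3.107, 0.464, 0.002]
ft_force: [1.2, -0.8, 0.3]
grip_width: 0.999
```

move_arm:
  dp:
    - [-0.5,-1.2,0]
    - [-1,-2.4,0]
    - [-1.5,-3.6,0]
    - [-1.5,-3.6,0]
    - [-1.5,-3.6,0]
  turn: [0,0,0,0,0]
  jaw: [1,1,1,1,1]

```text
time: 11.15
position: [0.5782, -0.0576, 0.2521]
tool_rot: [3.104, 0.465, 0.002]
ft_force: [0.4, -0.6, 0.7]
grip_width: 0.999
```

```bash
python3 c.py c5; python3 -c "
from h import *
for c in('side','top'):print(c,'expected foot if home',proj(c,[.649,-.149,.11]))"
```

```text
11.15 [ 0.57815244 -0.05760918  0.25213213] [ 0.40856733 -0.61698416  0.7339911 ] 0.9993314155244998
side origin 254 118 rim [321.15282133 173.78830972]
top origin 337 113 rim [349.62677788 196.26223438]
side expected foot if home [319.47611351 178.692247  ]
top expected foot if home [406.08623006 181.91620935]
```

View pics/c5.png

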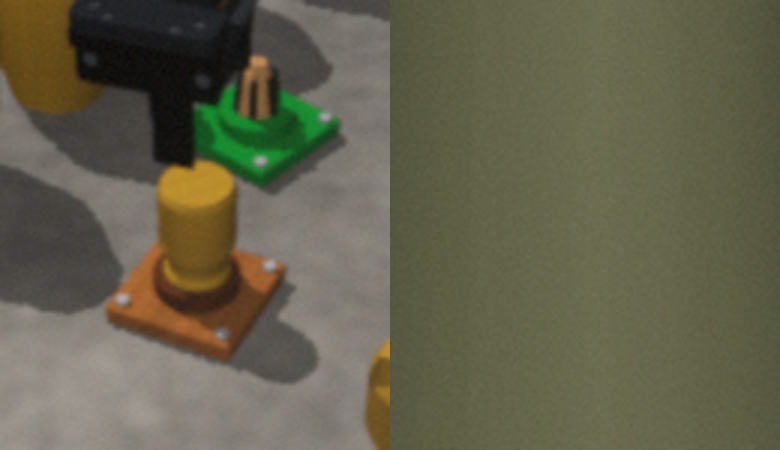

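```bash
python3 -c "
from bench import ctrl
print(ctrl.get_state()['ft_force']);ctrl.close_job()"
```

```text
[-0.00158053 -0.41664775  0.1276706 ]
the job is handed in; nothing more can be done
```

The small brass urn is pressed home on the brown stout taper, released and standing upright. I handed the job in at about 11 s of the 38 s allowed.

- **Pressing home:** The descent stopped hard at a tool height of 0.0705 m, the height I'd worked out for the rim to rest on the collar. The force jumped from 18.5 to 30 N there. That is above the 20 N given as the most needed to push the urn home, but within the 40 N and 120 N limits.
- **After release:** The last side picture shows the urn upright with its rim on the collar. The foot was at about pixel (319.7, 180.3), against (319.5, 178.7) expected when home, a difference of roughly 3 mm. The arm was well clear and the wrist force was near zero.
- **What failed or disagreed:**
  - The last top view was blocked by the arm, so the final position rests on the side camera alone.
  - Before the grasp, the wrist camera placed the urn about 5 mm from where the top and side cameras did. I allowed for that offset before pressing.

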